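# Turn down the gas under the full griddle plate

## Robot

A 6-joint arm with a two-finger parallel gripper is mounted at the origin on the work surface. World frame = base frame: x ahead of the robot, y to its left, z up, the work surface at z = 0. Lengths are in m, angles in rad, forces in N, time in s.
With the tool pointing down it reaches from about 0.35 to 0.975 m from the base axis. Payload 4.9 kg.
Tool frame: the origin (TCP) lies between the finger pads; the fingertips stand 22 mm ahead of it and the grasp point (between the pads) lies 3 mm ahead of it; z points along the fingers, y is the line along which they close (so a half turn about z gives the same grasp; the last joint's range is limited). The gripper opens to 85 mm and grips with 20 to 120 N. Pads are 22 mm wide; open, the fingers measure 114 mm over their backs; the gripper's body (76 mm by 85 mm) begins 54 mm behind the grasp point. The pads swing forward as they close: fully open they stand 13 mm farther back than shut.
Start: joints at [1.095, 0.053, 1.613, -0, 1.476, -0.119], TCP at [0.218, 0.586, 0.253] pointing down, gripper open.
Joint ranges: [-3.01, 3.01], [-1.01, 2.22], [0.06, 2.58], [-1.02, 4.17], [0.09, 2.62], [-3.14, 3.14]. Speed limits (rad/s): [2.57, 2.57, 3.14, 3.14, 3.14, 3.14].

## Interface

Orientations are given as a unit quaternion [w, x, y, z].
In Python, from plant import state, grab_frame, get_calibration, job_done, recognise, regions_of gives the robot as it stands.
- The arm moves only by the tool apply_moves, never from a script. Its argument "targets" is a list of rows, each an object with "translation": the shift along the tool's x, y, z normalised to -1 to 1, where 1 is 100 mm, a list of three; "twist": the turn about the tool's z normalised to -1 to 1, where 1 is 0.1 rad; "hand": the opening, from 0 (shut) to 1 (fully open). A call has 1 to 8 rows; each row shifts and turns the commanded pose from where the row before left it, along the tool's axes as they then stand; what a row does not reach is not made up. A row lasts 1/10 s, in which the tool goes at most 50 mm and 8.59 degrees, less where a joint would pass 70% of its speed; a pose out of reach is approached as far as the arm can. A call with a number of a shift or a turn outside -1 to 1 is refused whole. A call with a gripper value outside its range is refused whole. The fingers move at their own pace and stop on an object; the grip force is fixed at half the most. Time passes only in rows, so rows that do not move let the fingers close. It gives the time, the measured TCP pose, the force, the opening and the grip force at its end, in the units of the state.
- state(): the state, without advancing time (a new reading comes with each control period).
- grab_frame(name): name is "side" or "top"; returns the picture (400x640x3 uint8, red, green, blue); there is no depth.
- get_calibration(name): a dict with "camera_matrix" (3x3 intrinsics, pixels), "pose" (4x4, takes a point from camera to world coordinates). Camera axes: x right, y up, looking along -z (the intrinsics and any distortion apply to the point x, -y, -z); pixel columns grow to the right and rows downward; lengths in m; the calibration is good to about 2 mm. A picture is of the moment at which its call begins. get_calibration takes no time and is no camera call.
- job_done(): hands the job in; it is judged then, once.
Trained networks look in the newest picture that a camera, given by its name, has taken for a name from the list of things; names that differ only in an ending like _2 or _b are one class to them, and where a whole thing is asked for, a point or a joint stands for the part that bears it (a point fixed in the world has none). Each returns a list of dicts, best first, with "score" (0 to 1); they miss things now and then, are a little off and sometimes report something else, mostly with a low value. They report only what shows in the picture. A call takes as long as a camera call.
- recognise(camera, query): "point" ([x, y, z] in m, in world coordinates, good to about 4 mm: the middle of the surface that is visible of it).
- regions_of(camera, query): "pixels" (400x640 bool, what is visible of it).
The state is a dict: "time": time; "joint_pos": joint angles; "joint_vel": joint speeds; "joint_efforts": joint torques, N m; "tool_pos": TCP position; "tool_rot": TCP orientation; "contact_force": force on the tool from outside, world axes, zero at the start; "ft_torque": the same for the moment, N m; "gripper_width": opening from 0.0 (shut) to 1.0 (fully open); "grasp_force": force on a finger pad.
Only numpy, scipy, OpenCV 4.12 (cv2) and the standard library are available. Lean on these libraries where they do the work, as an engineer would, in place of code of your own. Each camera call takes 0.05 s, during which the arm holds its last target. There are 200 camera calls.

## Task

The batter balls on the full griddle plate are browned: turn that plate's gas knob down until its pointed nose lines up with the raised black tab on the white marker ring around it, then let go. Leave the marker ring where it is set, and leave the empty plate's knob alone.

Things in the scene. Friction and masses are not known exactly. Their poses are not given: they have to be found in the camera images.
- full: Griddle station whose black iron plate holds 15 browned balls; an identical one with an empty plate stands beside it, in either order. 170 mm wide, 380 mm long: a flat metal apron (130 mm deep, top 90 mm above the counter) nearest the robot, then the plate (rim 117 mm high, balls up to 135 mm, from 67 mm past the knob's axis). Origin: on the counter under the knob's axis; x to the plate, z up.
- full_grip (a point): Its black knob: skirt 56 mm across, top at 104 mm; on it an upright bar with flat sides, 14 thick, 53 long, top at 141 mm, one end a pointed nose (foot 36 from axis), white line towards it. Turns about z, 0.05 N m, stays put, stops at least 0.35 rad beyond start and tab. Point: on the axis at 128 mm; grip here; x to the nose. The nose starts at the left, tab 0.55-1.5 rad clockwise from above.
- full_mark (a point): Raised black tab on the white marker ring round that knob: 18 mm long radially, 8 mm wide, its top 9 mm above the apron. The ring is flat, 112 mm across, 3 mm thick, stiff, set differently each time, the tab always on the plate's side. Point: middle of the tab's top, 45 mm from the knob's axis; x points straight out from that axis. The knob is set when its nose points the same way.
- empty_nose (a point): Nose of the other, identical knob, on the station whose plate is empty: point at the foot of the nose, 31 mm from that knob's axis, 107 mm above the counter; x points out along the nose. To be left alone.

How it is judged:
By the outcome, as a careful person would: the job done as asked, in the order asked, and still so for the second after the job is handed in, with the robot touching nothing.
It also fails if it takes over 32 s, if anything falls off the work surface, if the arm or the gripper's body presses on something with over 40 N, if the wrist force passes 120 N, or if a joint passes its speed limit or range.

## Working session

There is one attempt and no reset: what is moved stays moved. The work goes in short steps, Python scripts to look and compute and a tool call to move; the robot and the scene stay as the last step left them, time stands still between calls to the robot, and variables do not carry over. Pictures are saved under pics/ and viewed, at most 10 in all, crops included, and the job is handed in when it is done.

Besides the shell and the picture viewer there is one more tool, called after "Emit:" by a JSON object that holds its "name" and its "arguments". apply_moves: Moves the arm, as the interface text tells. Its arguments: {"type":"object","properties":{"targets":{"type":"array"}},"required":["targets"]}

```bash
mkdir -p pics
cat > h.py <<'E'
import numpy as np, cv2
from plant import *
def ray(cam,px):
    c=get_calibration(cam);K=np.array(c["camera_matrix"]);T=np.array(c["pose"])
    d=np.linalg.inv(K)@np.array([px[0],px[1],1.]);d=T[:3,:3]@(d*[1,-1,-1]);return T[:3,3],d
def onz(cam,px,z):
    o,d=ray(cam,px);return o+d*(z-o[2])/d[2]
def proj(cam,p):
    c=get_calibration(cam);K=np.array(c["camera_matrix"]);T=np.array(c["pose"])
    q=T[:3,:3].T@(np.array(p)-T[:3,3]);q=K@(q*[1,-1,-1]);return q[:2]/q[2]
E
python3 - <<'E'
from h import *
for c in("top","side"):
    f=grab_frame(c);cv2.imwrite(f"pics/{c}0.png",f[:,:,::-1])
    print(c,get_calibration(c)["pose"])
    for q in("full","full_grip","full_mark","empty_nose"):
        for r in recognise(c,q)[:3]:print(q,r["score"],np.round(r["point"],4),proj(c,r["point"]).round())
s=state();print(s["time"],s["tool_pos"],s["tool_rot"])
E
```

```text
top [[-0.00731346  0.99249525 -0.1220643   0.4363216 ]
 [-0.99996891 -0.00761853 -0.00203267 -0.00411007]
 [-0.00294736  0.12204564  0.99252011  0.99719808]
 [ 0.          0.          0.          1.        ]]
full 0.6 [ 0.6938 -0.2748  0.107 ] [438. 135.]
full_grip 0.84 [ 0.5737 -0.2928  0.1051] [448. 187.]
full_mark 0.95 [ 0.5742 -0.2916  0.0957] [446. 187.]
empty_nose 0.9 [0.5144 0.238  0.1052] [212. 215.]
side [[ 0.74419808  0.36325233 -0.56055059  0.08374845]
 [-0.66778175  0.42393737 -0.61183711 -0.53037018]
 [ 0.01538709  0.82965345  0.55806665  0.58196456]
 [ 0.          0.          0.          1.        ]]
full 0.78 [ 0.6318 -0.3027  0.0956] [462. 267.]
full_grip 0.93 [ 0.5653 -0.2986  0.1119] [439. 276.]
full_grip 0.47 [0.5088 0.2352 0.1144] [229. 164.]
full_mark 0.74 [ 0.5569 -0.3097  0.0941] [440. 290.]
empty_nose 0.85 [0.5062 0.2382 0.1158] [227. 163.]
0.5 [0.21827033 0.58561123 0.25326028] [-7.72009416e-06  1.77440584e-01  9.84131515e-01 -1.97062702e-05]
```

Run:
```python
import cv2
t=cv2.imread("pics/top0.png");s=cv2.imread("pics/side0.png")
a=cv2.resize(t[140:240,390:520],None,fx=4.5,fy=4.5,interpolation=cv2.INTER_CUBIC);cv2.imwrite("pics/tc.png",a)
a=cv2.resize(s[220:340,370:510],None,fx=4.5,fy=4.5,interpolation=cv2.INTER_CUBIC);cv2.imwrite("pics/sc.png",a)
```

```text
(no output)
```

View pics/top0.png

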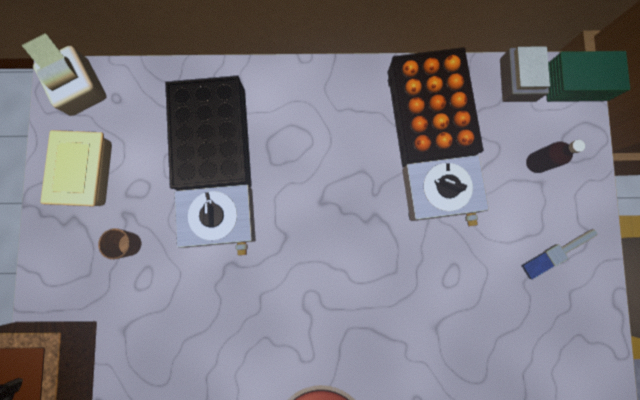

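View pics/tc.png

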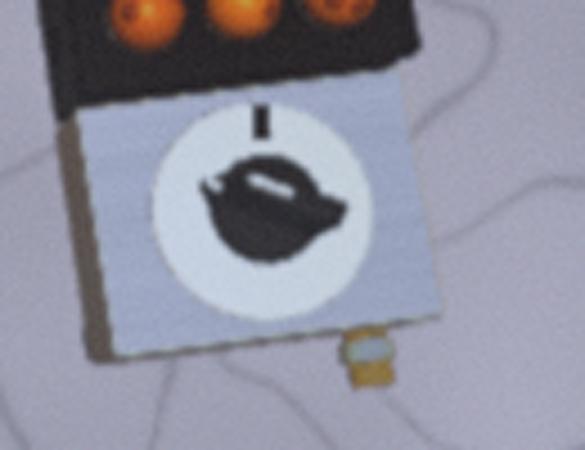

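View pics/sc.png

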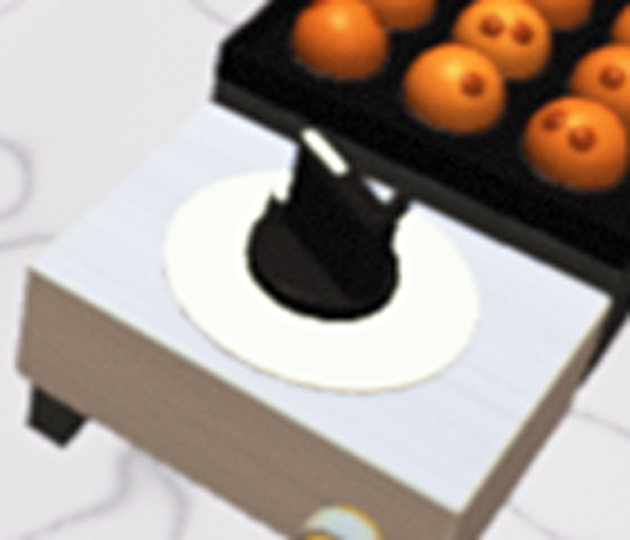

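The top view shows the full station on the right: its knob is at about (448,187) and its tab at (448,167), roughly straight up. The nose points left, and the white line slopes up to the left. The side view agrees: the bar is upright with its white line on top. Next I'll measure these accurately.

Run:
```python
from h import *
from scipy.optimize import least_squares
f=cv2.imread("pics/top0.png").astype(int);
X0,Y0=418,150
c=f[Y0:222,X0:480];mx=c.max(2);sat=mx-c.min(2)
R={}
for cam,(x0,x1,y0,y1) in {"top":(420,478,155,218),"side":(400,482,235,312)}.items():
    g=cv2.imread(f"pics/{cam}0.png")
    m=np.zeros(g.shape[:2],np.uint8);s=g[y0:y1,x0:x1].astype(int)
    w=((s[...,2]>(195 if cam=="top" else 243)))
    m[y0:y1,x0:x1]=w*255
    n,l,st,ce=cv2.connectedComponentsWithStats(m)
    for i in range(1,n):
        if st[i,4]>3:print(cam,st[i],ce[i].round(1))
    i=1+st[1:,4].argmax();cs,_=cv2.findContours((l==i).astype(np.uint8),cv2.RETR_EXTERNAL,cv2.CHAIN_APPROX_NONE)
    h=cv2.convexHull(max(cs,key=len))[:,0].astype(float)
    p=np.array([onz(cam,q,.093)[:2] for q in h])
    r=least_squares(lambda v:np.hypot(*(p-v[:2]).T)-v[2],[.57,-.29,.056],loss="soft_l1",f_scale=.001).x
    print(cam,"ring",r.round(4));R[cam]=r
def d(cam,c1,z,sc,off,a):return onz(cam,(off[0]+(c1[0]+.5)/sc-.5,off[1]+(c1[1]+.5)/sc-.5),z)[:2]
T=lambda p,z:d("top",p,z,4.5,(390,140),0);S=lambda p,z:d("side",p,z,4.5,(370,220),0)
an=lambda v:np.degrees(np.arctan2(v[1],v[0])).round(1)
print("tab",an(T((261,122),.099)-R["top"][:2]))
print("line top",an(T((250,178),.141)-T((293,193),.141)),(T((250,178),.141),T((293,193),.141)))
print("line side",an(S((305,130),.141)-S((345,170),.141)),S((305,130),.141),S((345,170),.141))
print("apron left",an(T((80,110),.09)-T((115,355),.09)))
for q in("full_mark",):
    print(recognise("top",q)[0]["point"])
print([(cam,q,an(np.array(r["point"][:2])-R["top"][:2])) for cam in("top","side") for q in("full_mark",) for r in recognise(cam,q)[:2]])
```

```text
top [425 164  46  46 575] [443.7 192.3]
top [451 165  10  11  49] [455.2 169.9]
top [460 171   9  12  45] [464.  177.2]
top ring [ 0.5759 -0.2958  0.0524]
side [466 235  13   5  29] [471.  236.1]
side [438 250   8   8  15] [441.7 253.3]
side [ 406  258   70   48 1569] [440.2 285.6]
side ring [ 0.5787 -0.2959  0.0555]
tab 0.2
line top 69.8 (array([ 0.58452023, -0.27538406]), array([ 0.57703057, -0.29575279]))
line side 70.6 [ 0.58864834 -0.27340671] [ 0.58083651 -0.29559648]
apron left 6.0
[0.5742, -0.2916, 0.0957]
[('top', 'full_mark', np.float64(111.6)), ('side', 'full_mark', np.float64(-143.7))]
```

Emit:
{"name": "apply_moves", "arguments": {"targets": [{"translation": [-0.32,-0.35,0],"twist": 0,"hand": 0.6},{"translation": [-0.32,-0.35,0],"twist": 0,"hand": 0.6},{"translation": [-0.32,-0.35,0],"twist": 0,"hand": 0.6},{"translation": [-0.32,-0.35,0],"twist": 0,"hand": 0.6},{"translation": [-0.32,-0.35,0],"twist": 0,"hand": 0.6},{"translation": [-0.32,-0.35,0],"twist": 0,"hand": 0.6},{"translation": [-0.32,-0.35,0],"twist": 0,"hand": 0.6},{"translation": [-0.32,-0.35,0],"twist": 0,"hand": 0.6}]}}

```text
time: 1.45
tool_pos: [0.3607, 0.2322, 0.2537]
tool_rot: [0.001, 0.177, 0.984, 0.0]
contact_force: [0.7, -0.1, -0.1]
gripper_width: 0.601
grasp_force: 0.0
```

Emit:
{"name": "apply_moves", "arguments": {"targets": [{"translation": [-0.32,-0.35,0],"twist": 0,"hand": 0.6},{"translation": [-0.32,-0.35,0],"twist": 0,"hand": 0.6},{"translation": [-0.32,-0.35,0],"twist": 0,"hand": 0.6},{"translation": [-0.32,-0.35,0],"twist": 0,"hand": 0.6},{"translation": [-0.32,-0.35,0],"twist": 0,"hand": 0.6},{"translation": [-0.32,-0.35,0],"twist": 0,"hand": 0.6},{"translation": [-0.32,-0.35,0],"twist": 0,"hand": 0.6},{"translation": [-0.32,-0.35,0],"twist": 0,"hand": 0.6}]}}

```text
time: 2.25
tool_pos: [0.5029, -0.1201, 0.2536]
tool_rot: [0.0, 0.178, 0.984, 0.0]
contact_force: [0.2, 0.1, 0.2]
gripper_width: 0.596
grasp_force: 0.0
```

Emit:
{"name": "apply_moves", "arguments": {"targets": [{"translation": [0,0,0],"twist": 1,"hand": 0.6},{"translation": [0,0,0],"twist": 1,"hand": 0.6},{"translation": [0,0,0],"twist": 1,"hand": 0.6},{"translation": [0,0,0],"twist": 1,"hand": 0.6},{"translation": [0,0,0],"twist": 1,"hand": 0.6},{"translation": [0,0,0],"twist": 1,"hand": 0.6},{"translation": [0,0,0],"twist": 1,"hand": 0.6},{"translation": [0,0,0],"twist": 1,"hand": 0.6}]}}

```text
time: 3.05
tool_pos: [0.5025, -0.1179, 0.2534]
tool_rot: [0.0, 0.548, 0.836, 0.0]
contact_force: [-0.3, -0.6, -0.1]
gripper_width: 0.595
grasp_force: 0.0
```

Emit:
{"name": "apply_moves", "arguments": {"targets": [{"translation": [0,0,0],"twist": 1,"hand": 0.6},{"translation": [0,0,0],"twist": 1,"hand": 0.6},{"translation": [0,0,0],"twist": 1,"hand": 0.6},{"translation": [0,0,0],"twist": 1,"hand": 0.6},{"translation": [0,0,0],"twist": 1,"hand": 0.6},{"translation": [0,0,0],"twist": 1,"hand": 0.6},{"translation": [0,0,0],"twist": 1,"hand": 0.6},{"translation": [0,0,0],"twist": 0.6,"hand": 0.6}]}}

```text
time: 3.85
tool_pos: [0.5025, -0.1179, 0.2534]
tool_rot: [0.0, 0.819, 0.574, 0.0]
contact_force: [-0.3, -0.9, -0.4]
gripper_width: 0.603
grasp_force: 0.0
```

```bash
cat >> h.py <<'E'
from scipy.spatial.transform import Rotation as Ro
def rel(target):
    s=state();R=Ro.from_quat(np.roll(s["tool_rot"],-1)).as_matrix()
    print("t",s["time"],"pos",np.round(s["tool_pos"],4),"yawY",np.degrees(np.arctan2(R[1,1],R[0,1])).round(2),"z",R[:,2].round(3),"F",np.round(s["contact_force"],1),"M",np.round(s["ft_torque"],2),"w",s["gripper_width"],s["grasp_force"],"q6",s["joint_pos"][5])
    print("tool-frame shift /100mm",((R.T@(np.array(target)-s["tool_pos"]))*10).round(3))
E
python3 -c "
from h import *
rel([.577,-.296,.131])"
```

```text
t 3.85 pos [ 0.5025 -0.1179  0.2534] yawY -20.0 z [ 0. -0. -1.] F [-0.3 -0.9 -0.4] M [ 0.02 -0.02 -0.02] w 0.6027344403103359 0.0 q6 -0.02567842993148233
tool-frame shift /100mm [-1.418  1.309  1.225]
```

Emit:
{"name": "apply_moves", "arguments": {"targets": [{"translation": [-0.354,0.33,0],"twist": 0,"hand": 0.6},{"translation": [-0.354,0.33,0],"twist": 0,"hand": 0.6},{"translation": [-0.354,0.33,0],"twist": 0,"hand": 0.6},{"translation": [-0.353,0.328,0],"twist": 0,"hand": 0.6},{"translation": [0,0,0.3],"twist": 0,"hand": 0.6},{"translation": [0,0,0],"twist": 0,"hand": 0.6},{"translation": [0,0,0],"twist": 0,"hand": 0.6}]}}

```text
time: 4.55
tool_pos: [0.5778, -0.2951, 0.2223]
tool_rot: [-0.001, 0.818, 0.575, -0.0]
contact_force: [0.6, 0.8, -0.4]
gripper_width: 0.603
grasp_force: 0.0
```

```bash
python3 -c "
from h import *
rel([.578,-.296,.132])
f=grab_frame('side');a=f[180:330,350:530,::-1];cv2.imwrite('pics/s1.png',cv2.resize(a,None,fx=4,fy=4))"
```

```text
t 4.55 pos [ 0.5778 -0.2951  0.2223] yawY -19.81 z [-0.002  0.002 -1.   ] F [ 0.6  0.8 -0.4] M [-0.   -0.05 -0.  ] w 0.6025297171933208 0.0 q6 -0.24104467418683326
tool-frame shift /100mm [-0.009  0.007  0.903]
```

View pics/s1.png

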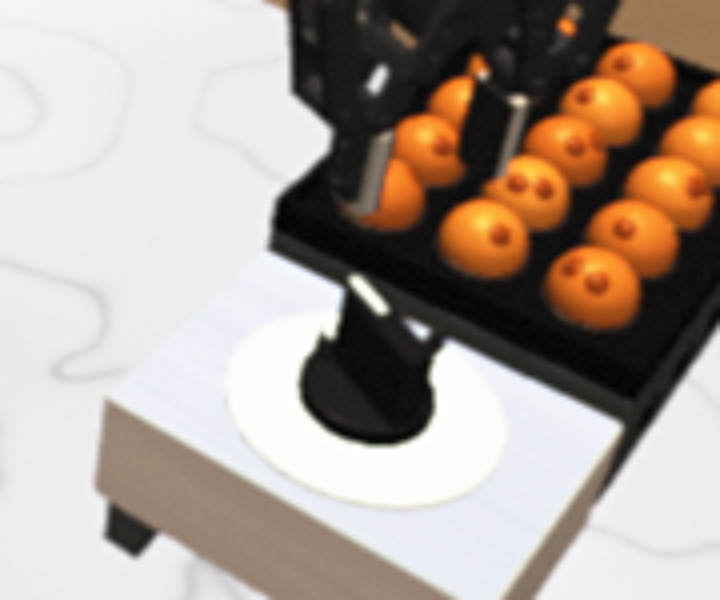

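The side view shows the open fingers above the knob, with tips at about (360,215) and (510,175) in the crop and the bar top near (390,315). I'll check that by projecting the expected points.

```bash
python3 -c "
from h import *
for z in(.207,.141,.104):print(z,((proj('side',[.578,-.296,z])-[350,180])*4).round())
u=np.array([.342,.94,0]);n=np.array([.94,-.342,0])
for s in(-1,1):print('tip',((proj('side',np.array([.578,-.295,.208])+s*.026*n)-[350,180])*4).round())
print('bar ends',[((proj('side',np.array([.578,-.296,.141])+s*u)-[350,180])*4).round() for s in(-.02,.02)])
"
```

```text
0.207 [415. 180.]
0.141 [382. 313.]
0.104 [365. 382.]
tip [355. 192.]
tip [469. 162.]
bar ends [array([413., 345.]), array([352., 283.])]
```

Emit:
{"name": "apply_moves", "arguments": {"targets": [{"translation": [-0.01,0,0.3],"twist": 0,"hand": 0.6},{"translation": [0,0,0.3],"twist": 0,"hand": 0.6},{"translation": [0,0,0.3],"twist": 0,"hand": 0.6},{"translation": [0,0,0],"twist": 0,"hand": 0.6},{"translation": [0,0,0],"twist": 0,"hand": 0.6}]}}

```text
time: 5.1
tool_pos: [0.5785, -0.2962, 0.1348]
tool_rot: [0.001, 0.818, 0.575, 0.0]
contact_force: [0.4, -0.3, 0.4]
gripper_width: 0.598
grasp_force: 0.0
```

Emit:
{"name": "apply_moves", "arguments": {"targets": [{"translation": [0,0,0],"twist": 0,"hand": 0.3},{"translation": [0,0,0],"twist": 0,"hand": 0.2},{"translation": [0,0,0],"twist": 0,"hand": 0},{"translation": [0,0,0],"twist": 0,"hand": 0},{"translation": [0,0,0],"twist": 0,"hand": 0},{"translation": [0,0,0],"twist": 0,"hand": 0}]}}

```text
time: 5.7
tool_pos: [0.5769, -0.2966, 0.1363]
tool_rot: [-0.001, 0.818, 0.575, -0.001]
contact_force: [-10.2, 4.1, 10.7]
gripper_width: 0.151
grasp_force: 60.2
```

```bash
python3 -c "
from h import *
rel([.578,-.296,.132])"
```

```text
t 5.7 pos [ 0.5769 -0.2966  0.1363] yawY -19.8 z [-0.004  0.001 -1.   ] F [-10.2   4.1  10.7] M [0.66 1.68 0.09] w 0.15149167760348065 60.196282267570496 q6 -0.24277171020119562
tool-frame shift /100mm [0.01  0.009 0.043]
```

Emit:
{"name": "apply_moves", "arguments": {"targets": [{"translation": [0,-0.02,-0.03],"twist": 0,"hand": 0},{"translation": [0,0,0],"twist": 0,"hand": 0},{"translation": [0,0,0],"twist": 0,"hand": 0}]}}

```text
time: 6.0
tool_pos: [0.5765, -0.2965, 0.1364]
tool_rot: [0.001, 0.818, 0.575, 0.0]
contact_force: [3.0, -3.3, -5.3]
gripper_width: 0.151
grasp_force: 60.2
```

```bash
python3 -c "
from h import *
rel([.578,-.296,.132])"
```

```text
t 6.0 pos [ 0.5765 -0.2965  0.1364] yawY -19.83 z [ 0.001 -0.001 -1.   ] F [ 3.  -3.3 -5.3] M [-0.52 -0.46 -0.01] w 0.15112583171290217 60.204235911369324 q6 -0.24337246802919638
tool-frame shift /100mm [0.01  0.012 0.044]
```

Run:
```python
from h import *
from scipy.optimize import least_squares
g=cv2.imread("pics/top0.png").astype(np.float32)
G=cv2.resize(g[150:225,405:495],None,fx=4,fy=4,interpolation=cv2.INTER_CUBIC)
px=lambda u:(405+(u[0]+.5)/4-.5,150+(u[1]+.5)/4-.5)
# radial search: ring outer edge by strongest red drop
c0=np.array([.5765,-.2965]);pts=[]
red=g[...,2]
for a in np.radians(np.arange(0,360,4)):
    rr=np.arange(.050,.0625,.0005)
    uv=np.array([proj("top",[*(c0+r*np.array([np.cos(a),np.sin(a)])),.093]) for r in rr],np.float32)
    v=cv2.remap(red,uv[None,:,0],uv[None,:,1],cv2.INTER_LINEAR)[0]
    d=-np.gradient(cv2.GaussianBlur(v[None],(5,1),0)[0])[2:-2];i=d.argmax()
    pts.append(c0+rr[i+2]*np.array([np.cos(a),np.sin(a)]))
pts=np.array(pts)
r=least_squares(lambda v:np.hypot(*(pts-v[:2]).T)-v[2],[*c0,.056],loss="soft_l1",f_scale=.0007).x
print("ring",r.round(4))
# tab: dark in window
w=np.clip(150-g[160:174,443:454].mean(2),0,None);w[:,:]*=1
ys,xs=np.mgrid[160:174,443:454]
print(np.round(w).astype(int))
t=np.array([(w*xs).sum(),(w*ys).sum()])/w.sum();p=onz("top",t,.097)[:2]
for z in(.095,.099):
    p=onz("top",t,z)[:2]-r[:2];print(t,np.hypot(*p),np.degrees(np.arctan2(p[1],p[0])))
```

```text
ring [ 0.5764 -0.2961  0.0557]
[[  0   0   0   0   0   0   0   0   0   0   0]
 [  0   0   0   0   0   0   0   0   0   0   0]
 [  0   0   0   0   0   0   0   0   0   0   0]
 [  0   0   0  18  37  40  20   0   0   0   0]
 [  0   0   0  39  91  95  48   0   0   0   0]
 [  0   0   0  43 100 106  50   0   0   0   0]
 [  0   0   0  41 102 105  50   0   0   0   0]
 [  0   0   0  42  99 107  49   0   0   0   0]
 [  0   0   0  41 101 105  54   0   0   0   0]
 [  0   0   0  39 102 107  63   0   0   0   0]
 [  0   0   0  21  59  63  33   0   0   0   0]
 [  0   0   0   0   0   0   0   0   0   0   0]
 [  0   0   0   0   0   0   0   0   0   0   0]
 [  0   0   0   0   0   0   0   0   0   0   0]]
[447.56899248 166.64614946] 0.04518035774892749 -0.9356969824997168
[447.56899248 166.64614946] 0.04435647695249061 0.7232143698166683
```

Emit:
{"name": "apply_moves", "arguments": {"targets": [{"translation": [0,0,0],"twist": 0.8,"hand": 0},{"translation": [0,0,0],"twist": 0.8,"hand": 0},{"translation": [0,0,0],"twist": 0.8,"hand": 0},{"translation": [0,0,0],"twist": 0.8,"hand": 0},{"translation": [0,0,0],"twist": 0.8,"hand": 0},{"translation": [0,0,0],"twist": 0.8,"hand": 0},{"translation": [0,0,0],"twist": 0.8,"hand": 0}]}}

```text
time: 6.7
tool_pos: [0.5762, -0.2963, 0.1364]
tool_rot: [0.0, 0.946, 0.325, -0.0]
contact_force: [0.5, -2.0, -4.0]
gripper_width: 0.154
grasp_force: 60.4
```

Emit:
{"name": "apply_moves", "arguments": {"targets": [{"translation": [0,0,0],"twist": 0.8,"hand": 0},{"translation": [0,0,0],"twist": 0.8,"hand": 0},{"translation": [0,0,0],"twist": 0.8,"hand": 0},{"translation": [0,0,0],"twist": 0.8,"hand": 0},{"translation": [0,0,0],"twist": 0.8,"hand": 0},{"translation": [0,0,0],"twist": 0.8,"hand": 0},{"translation": [0,0,0],"twist": 0.8,"hand": 0},{"translation": [0,0,0],"twist": 0,"hand": 0}]}}

```text
time: 7.5
tool_pos: [0.5761, -0.296, 0.1364]
tool_rot: [-0.0, 0.999, 0.052, -0.0]
contact_force: [-0.5, -1.5, -3.4]
gripper_width: 0.149
grasp_force: 60.5
```

```bash
python3 -c "
from h import *
rel([.5765,-.2965,.1364])
f=grab_frame('top');a=f[130:230,390:520,::-1];cv2.imwrite('pics/t2.png',cv2.resize(a,None,fx=4.5,fy=4.5))"
```

```text
t 7.5 pos [ 0.5761 -0.296   0.1364] yawY -83.99 z [-0.001  0.    -1.   ] F [-0.5 -1.5 -3.4] M [-0.29  0.04 -0.04] w 0.14901192670661653 60.48501670360565 q6 0.8766668206152585
tool-frame shift /100mm [ 0.004  0.005 -0.   ]
```

Emit:
{"name": "apply_moves", "arguments": {"targets": [{"translation": [0,0,0],"twist": 0.5,"hand": 0},{"translation": [0,0,0],"twist": 0.48,"hand": 0},{"translation": [0,0,0],"twist": 0,"hand": 0},{"translation": [0,0,0],"twist": 0,"hand": 0}]}}

```text
time: 7.95
tool_pos: [0.5761, -0.296, 0.1364]
tool_rot: [-0.0, 1.0, 0.004, -0.0]
contact_force: [-1.1, -0.8, -2.0]
gripper_width: 0.151
grasp_force: 60.6
```

```bash
python3 -c "
from h import *
rel([.5765,-.2965,.1364])"
```

```text
t 7.95 pos [ 0.5761 -0.296   0.1364] yawY -89.51 z [-0.001  0.    -1.   ] F [-1.1 -0.8 -2. ] M [-0.18  0.17 -0.06] w 0.15087551250087525 60.564823150634766 q6 0.9729759578332887
tool-frame shift /100mm [0.004 0.005 0.   ]
```

Emit:
{"name": "apply_moves", "arguments": {"targets": [{"translation": [0,0,0],"twist": 0,"hand": 0.6},{"translation": [0,0,0],"twist": 0,"hand": 0.6},{"translation": [0,0,0],"twist": 0,"hand": 0.6},{"translation": [0,0,-0.2],"twist": 0,"hand": 0.6},{"translation": [0,0,-0.4],"twist": 0,"hand": 0.6},{"translation": [0,0,-0.4],"twist": 0,"hand": 0.6},{"translation": [-0.2,0.4,0],"twist": 0,"hand": 0.6},{"translation": [-0.2,0.4,0],"twist": 0,"hand": 0.6}]}}

```text
time: 8.75
tool_pos: [0.538, -0.377, 0.24]
tool_rot: [0.002, 1.0, 0.005, 0.002]
contact_force: [1.4, -0.3, -1.0]
gripper_width: 0.601
grasp_force: 0.0
```

Emit:
{"name": "apply_moves", "arguments": {"targets": [{"translation": [-0.4,0,-0.2],"twist": 0,"hand": 0.6},{"translation": [-0.4,0,-0.2],"twist": 0,"hand": 0.6},{"translation": [-0.4,0,0],"twist": 0,"hand": 0.6},{"translation": [-0.4,0,0],"twist": 0,"hand": 0.6},{"translation": [0,0,0],"twist": 0,"hand": 0.6}]}}

```text
time: 9.25
tool_pos: [0.3737, -0.3775, 0.2769]
tool_rot: [0.001, 1.0, 0.002, -0.0]
contact_force: [1.0, 0.1, 0.2]
gripper_width: 0.598
grasp_force: 0.0
```

```bash
python3 -c "
from h import *
rel([.5765,-.2965,.1364])
o=[]
for c,(x,y) in {'top':(400,145),'side':(385,225)}.items():
    f=grab_frame(c);cv2.imwrite(f'pics/{c}3full.png',f[:,:,::-1]);o.append(cv2.resize(f[y:y+90,x:x+100,::-1],None,fx=4,fy=4,interpolation=cv2.INTER_CUBIC))
cv2.imwrite('pics/c3.png',np.hstack(o))"
```

```text
t 9.25 pos [ 0.3737 -0.3775  0.2769] yawY -89.8 z [-0.    -0.001 -1.   ] F [1.  0.1 0.2] M [-0.02 -0.01 -0.01] w 0.5978839582069279 0.0 q6 0.6371310631692042
tool-frame shift /100mm [ 2.031 -0.804  1.403]
```

View pics/c3.png

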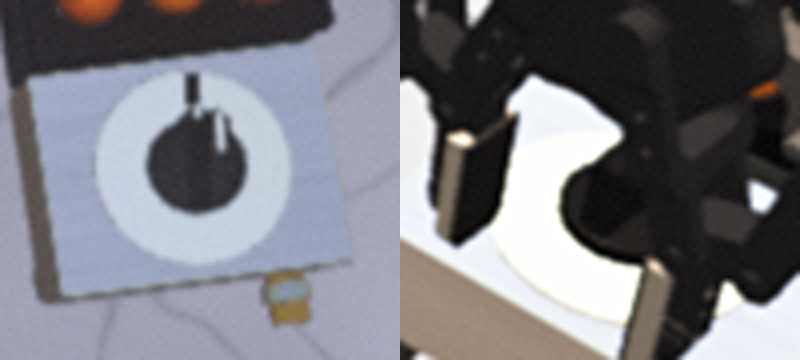

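The top view shows the knob free. The nose foot at about (195,107) in the crop meets the tab at (192,88), and the top white line at (220,130) is nearly vertical. I'll work out both directions.

Run:
```python
from h import *
g=cv2.imread("pics/top3full.png").astype(np.float32)
a=g[168:188,450:460,2];print(a.astype(int))
w=np.clip(a-110,0,None);ys,xs=np.mgrid[168:188,450:460]
rows=[(y,(w[y-168]*xs[0]).sum()/w[y-168].sum()) for y in range(168,188) if w[y-168].max()>60 and 172<=y<=183]
k=np.polyfit(*zip(*rows),1);P=[onz("top",(np.polyval(k,y),y),.141)[:2] for y in(173,182)]
d=P[0]-P[1];print("line",np.degrees(np.arctan2(d[1],d[0])),P)
m=np.mean(P,0)-[.5764,-.2961];print("mid from axis",np.hypot(*m),np.degrees(np.arctan2(m[1],m[0])))
v=np.clip(150-g[160:172,443:454].mean(2),0,None);print(v.round().astype(int))
```

```text
[[171 200 197 197 197 197 197 197 196 197]
 [163 196 197 197 196 195 199 198 196 196]
 [172 195 198 197 192 198 198 196 195 195]
 [169 183 189 185 175 189 197 197 199 196]
 [139 129 134 130 147 173 187 195 195 196]
 [112  74  73  98 156 159 158 182 193 198]
 [ 73  46  51  98 171 155 116 147 188 197]
 [ 50  44  45  99 176 161  99 124 184 197]
 [ 40  47  49  94 177 174 106 118 185 196]
 [ 45  46  47  96 172 178 103 100 176 196]
 [ 40  44  48  87 166 178 104  73 130 182]
 [ 45  44  45  82 156 178 106  52  83 143]
 [ 44  46  50  84 154 177 114  53  55  91]
 [ 44  43  51  77 140 170 112  61  53  65]
 [ 45  44  50  65 109 134  90  58  46  52]
 [ 44  43  48  58  74  82  64  51  51  51]
 [ 42  46  46  54  56  53  51  50  48  48]
 [ 45  43  44  54  52  58  48  51  53  50]
 [ 43  44  53  58  54  54  52  57  49  51]
 [ 46  45  49  51  56  53  47  52  52  44]]
line -12.233054668787359 [array([ 0.59791801, -0.30127237]), array([ 0.57811954, -0.29697984])]
mid from axis 0.012006386803353879 -14.59833713291436
[[  0   0   0   0   0   0   0   0   0   0   0]
 [  0   0   0   0   0   0   0   0   0   0   0]
 [  0   0   0   0   0   0   0   0   0   0   0]
 [  0   0   0  14  38  41  19   0   0   0   0]
 [  0   0   0  36  88  94  44   0   0   0   0]
 [  0   0   0  40 101 107  48   0   0   0   0]
 [  0   0   0  38 101 105  49   0   0   0   0]
 [  0   0   0  37  99 103  49   0   0   0   0]
 [  0   0   0  38 101 106  54   0   0   0   0]
 [  0   0   0  41 101 103  59   0   0   0   0]
 [  0   0   0  25  80  79  29   0   0   0   0]
 [  0   0   0   0  38  29   0   0   0   0   0]]
```

Run:
```python
from h import *
g=cv2.imread("pics/top3full.png")[:,:,2].astype(float)
r=[(y,((g[y,452:457]-46)@np.arange(452,457))/(g[y,452:457]-46).sum()) for y in range(176,183)]
k=np.polyfit(*zip(*r),1);P=[onz("top",(np.polyval(k,y),y),.141)[:2] for y in(175,182)]
d=P[0]-P[1];print("line",np.degrees(np.arctan2(d[1],d[0])),P,k)
for a in(-3,0,3):
    A=np.radians(a);u=np.array([np.cos(A),np.sin(A)])
    print(a,[proj("top",[*([.5764,-.2961]+q*u),z]).round(2) for q,z in((.005,.141),(.02,.141),(.036,.104),(.045,.099))])
f=grab_frame("top")
for q in("full_mark","full_grip"):print([(r["score"],np.round(r["point"],4)) for r in recognise("top",q)[:2]])
```

```text
line -1.1288709144731084 [array([ 0.59354235, -0.29605533]), array([ 0.57812914, -0.29575161])] [2.92604805e-02 4.49371650e+02]
-3 [array([454.91, 180.51]), array([454.93, 173.71]), array([449.53, 169.83]), array([448.85, 166.39])]
0 [array([454.78, 180.51]), array([454.45, 173.71]), array([448.7 , 169.81]), array([447.82, 166.37])]
3 [array([454.66, 180.52]), array([453.97, 173.72]), array([447.87, 169.84]), array([446.79, 166.41])]
[(0.74, array([ 0.5698, -0.2948,  0.094 ]))]
[(0.9, array([ 0.5771, -0.2887,  0.1019]))]
```

```bash
python3 -c "
from plant import *
print(job_done())"
```

```text
the job is handed in; nothing more can be done
None
```

The full plate's knob is turned down so its nose lines up with the tab, within about 2° by my measurements. The knob is released, the marker ring and the empty plate's knob were left alone, and the job is handed in at about 9 s of the 32 s; no verdict was returned.

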